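Find the unlocked lid of a bench outlet box by touch and push it open

TASK

One of the four identical lids of the grey outlet box on the desk has been unlocked, and it does not show. Press gently on the ribbed far ends of the lids, without forcing a locked one, to find the one that rocks; then tip it and push its raised near part up and over until the lid stands upright or leans back by itself, so that the sockets in that bay can be used. Work only by pressing and pushing with the fingertips, and leave the loose things round the box where they lie.

Things in the scene. Friction and masses are not known exactly. Their poses are not given: they have to be found in the camera images.
- outlet_box: Grey box bolted to the desk, 166 deep (x) x 408 long (y) x 71 high (mm). Origin: centre of its underside; x points across it away from the robot, y along it to the left, z up. Deck 70 high with four identical flush aluminium lids in a row, 90 apart, lid 1 at +y to lid 4 at -y. Three are locked by keepers hidden under their far ends; which one is free differs each time and cannot be seen.
- pivot_1 (a point): Fixed point of the box, axes as the box: middle of lid 1's pivot line (parallel to y), at the top of the shut lid, 70 mm above the desk. The lid is a plate 117 (x) x 75 (y) x 5 mm in an opening of 122 x 80; its ribbed far edge lies at +45 mm, its near edge at -72 mm along x. The far part can go down into the bay, which is 62 mm deep from the deck; the near part rises.
- pivot_2 (a point): Fixed point of the box, axes as the box: middle of lid 2's pivot line (parallel to y), at the top of the shut lid, 70 mm above the desk. The lid is a plate 117 (x) x 75 (y) x 5 mm in an opening of 122 x 80; its ribbed far edge lies at +45 mm, its near edge at -72 mm along x. The far part can go down into the bay, which is 62 mm deep from the deck; the near part rises.
- pivot_3 (a point): Fixed point of the box, axes as the box: middle of lid 3's pivot line (parallel to y), at the top of the shut lid, 70 mm above the desk. The lid is a plate 117 (x) x 75 (y) x 5 mm in an opening of 122 x 80; its ribbed far edge lies at +45 mm, its near edge at -72 mm along x. The far part can go down into the bay, which is 62 mm deep from the deck; the near part rises.
- pivot_4 (a point): Fixed point of the box, axes as the box: middle of lid 4's pivot line (parallel to y), at the top of the shut lid, 70 mm above the desk. The lid is a plate 117 (x) x 75 (y) x 5 mm in an opening of 122 x 80; its ribbed far edge lies at +45 mm, its near edge at -72 mm along x. The far part can go down into the bay, which is 62 mm deep from the deck; the near part rises.
- lid_1 (a joint): Angle of lid 1 (rad): 0 shut and flush, 1.57 upright on its pivot, 2.0 (its stop) leaning away to +x. Pressed on its ribs, 25 to 40 mm beyond the pivot, the free lid tips with 1.5 to 3 N; a locked one yields under 1 mm. The near end cannot go down. Lid mass 0.07 kg; a friction hinge keeps it at any angle where it is left.
- lid_2 (a joint): Angle of lid 2 (rad): 0 shut and flush, 1.57 upright on its pivot, 2.0 (its stop) leaning away to +x. Pressed on its ribs, 25 to 40 mm beyond the pivot, the free lid tips with 1.5 to 3 N; a locked one yields under 1 mm. The near end cannot go down. Lid mass 0.07 kg; a friction hinge keeps it at any angle where it is left.
- lid_3 (a joint): Angle of lid 3 (rad): 0 shut and flush, 1.57 upright on its pivot, 2.0 (its stop) leaning away to +x. Pressed on its ribs, 25 to 40 mm beyond the pivot, the free lid tips with 1.5 to 3 N; a locked one yields under 1 mm. The near end cannot go down. Lid mass 0.07 kg; a friction hinge keeps it at any angle where it is left.
- lid_4 (a joint): Angle of lid 4 (rad): 0 shut and flush, 1.57 upright on its pivot, 2.0 (its stop) leaning away to +x. Pressed on its ribs, 25 to 40 mm beyond the pivot, the free lid tips with 1.5 to 3 N; a locked one yields under 1 mm. The near end cannot go down. Lid mass 0.07 kg; a friction hinge keeps it at any angle where it is left.
- tape_roll: Bystander to be left alone: a black roll of tape lying flat, 73 x 70 x 19 (mm). Origin: centre of its underside.
- red_driver: Bystander to be left alone: a screwdriver with red handle, 159 long, 22 thick, lying (mm). Origin: centre of its underside.
- flux_jar: Bystander to be left alone: an amber jar with white lid, diameter 43, height 38 (mm). Origin: centre of its underside.
- solder_reel: Bystander to be left alone: a small white reel of solder, 69 x 52 x 46, lying (mm). Origin: centre of its underside.
- cooler: Bystander to be left alone: a small finned heatsink, 22 x 30 x 15 (mm). Origin: centre of its underside.
- small_driver: Bystander to be left alone: a small screwdriver with yellow and black handle, 104 long, 11 thick (mm), lying along y on the box's deck, on the 22 mm wide strip in front of the lids. Origin: centre of its underside.

How it is judged (in metres and radians):
On the way, in this order (a step that is already met when the one before it is completed fails the run):
1. the free lid is rocked by the fingers pressing on it (value of joint any of lid_1, lid_2, lid_3, lid_4 above 0.1 rad and contact force between the fingers and outlet_box above 0.3 N), for 0.05 s.
2. the free lid stands upright or leans back (value of joint any of lid_1, lid_2, lid_3, lid_4 above 1.45 rad), for 0.2 s.
At the end, for the whole second after the job is handed in: One lid stands open by itself, turned at least 1.45 rad (83 degrees) from shut, and is at rest; the bystanders lie within 25 mm of where they were (((value of joint lid_1 above 1.45 rad and velocity of joint lid_1 between -0.05 and 0.05 rad/s) or (value of joint lid_2 above 1.45 rad and velocity of joint lid_2 between -0.05 and 0.05 rad/s) or (value of joint lid_3 above 1.45 rad and velocity of joint lid_3 between -0.05 and 0.05 rad/s) or (value of joint lid_4 above 1.45 rad and velocity of joint lid_4 between -0.05 and 0.05 rad/s)) and distance of each of tape_roll, red_driver, flux_jar, solder_reel, cooler, small_driver from where it was at the start of the episode below 0.025 m); the robot touches nothing.
It fails at once if a lid or the box is pressed with more than 50 N (contact force between the fingers and outlet_box above 50 N).
It fails at once if the free lid, once tipped, is squeezed or forced with more than 40 N (value of joint any of lid_1, lid_2, lid_3, lid_4 above 0.25 rad and contact force between the fingers and outlet_box above 40 N).
It fails at once if the box or a lid is struck with the arm or the gripper's body (contact force between the arm and outlet_box above 20 N).
It fails at once if a bystander is moved, lifted or carried by more than 25 mm (distance of any of tape_roll, red_driver, flux_jar, solder_reel, cooler, small_driver from where it was at the start of the episode above 0.025 m).
It also fails if it takes over 48 s, if anything falls off the work surface, if the arm or the gripper's body presses on something with over 40 N, if the wrist force passes 120 N, or if a joint passes its speed limit or range.

ROBOT

A 6-joint arm with a two-finger parallel gripper is mounted at the origin on a cart in front of the work surface, level with it; the furniture and walls round the work are solid. World frame = base frame: x ahead of the robot, y to its left, z up, the work surface at z = 0. Lengths are in m, angles in degrees, forces in N, time in s.
With the tool pointing down it reaches from about 0.35 to 0.875 m from the base axis. Payload 4.2 kg.
Tool frame: the origin (TCP) lies at the very end of the fingers, on their centre line; the grasp point (between the pads) lies 19 mm behind it; z points along the fingers, y is the line along which they close (so a half turn about z gives the same grasp; the last joint's range is limited). The gripper opens to 87 mm and grips with 3 to 60 N. Pads are 19 mm wide; open, the fingers measure 117 mm over their backs; the gripper's body (75 mm by 190 mm) begins 51 mm behind the grasp point.
Start: joints at [-50.329, 22.042, 0.453, 0, -68.411, -14.817], TCP at [0.263, -0.567, 0.223] pointing down, gripper open.
Joint ranges: [-179.83, 179.83], [-69.29, 118.12], [-61.27, 80.66], [-181.25, 117.63], [-171.15, -9.14], [-177.46, 177.46]. Speed limits (degrees/s): [159.86, 159.86, 180, 180, 180, 180].

INTERFACE

Orientations are given as a 3x3 rotation matrix whose columns are the frame's x, y, z axes.
In Python, from station import sense, optics, r gives the robot as it stands. The module is installed in compiled form; this text tells all that it offers.
- The arm moves only by the shell command python3 -m pendant 'ROWS' [OPENING]. ROWS is JSON, a list that holds one entry, the list of rows, each a list of 4 numbers: the shift along the tool's x, y, z normalised to -1 to 1, where 1 is 100 mm, then the turn about the tool's z normalised to -1 to 1, where 1 is 2 rad. A call has 1 to 8 rows; each row is the pose to reach, as a shift and turn from the pose commanded when the call began, along the tool's axes at that moment; what a row does not reach only later rows make up. A row lasts 1/10 s, in which the tool goes at most 50 mm and 8.59 degrees, less where a joint would pass 70% of its speed; a pose out of reach is approached as far as the arm can. A call with a number of a shift or a turn outside -1 to 1 is refused whole. A call with a gripper value outside its range is refused whole. OPENING is the closure, from 0 (fully open) to 1 (shut), set as the call begins (- or left out, the last holds). The fingers move at their own pace and stop on an object; the grip force is fixed at half the most. Time passes only in rows, so rows that repeat a pose let the fingers close. It gives the time, the measured TCP pose, the force, the opening and the grip force at its end, in the units of the state.
- sense(): the state, without advancing time (a new reading comes with each control period).
- optics.capture(name): name is "scene" or "side" or "wrist"; returns the picture (480x640x3 uint8, red, green, blue); there is no depth.
- optics.get_calibration(name): a dict with "camera_matrix" (3x3 intrinsics, pixels), "camera_from_world" (4x4, takes a point from world to camera coordinates). Camera axes: x right, y down, z forward; pixel columns grow to the right and rows downward; lengths in m; the calibration is good to about 2 mm. A picture is of the moment at which its call begins: read the wrist's pose just before it. get_calibration takes no time and is no camera call; for the wrist camera it gives the pose at the moment of the call.
- r.finish_job(): hands the job in; it is judged then, once.
The state is a dict: "time_s": time; "joints": joint angles; "joint_velocities": joint speeds; "effort": joint torques, N m; "tcp_pos": TCP position; "ee_rot": TCP orientation; "wrist_force": force on the tool from outside, world axes, zero at the start; "moment": the same for the moment, N m; "gripper_width": opening from 0.0 (shut) to 1.0 (fully open); "gripper_force": force on a finger pad.
Only numpy, scipy, OpenCV 4.12 (cv2) and the standard library are available. Lean on these libraries where they do the work, as an engineer would, in place of code of your own. Each camera call takes 0.05 s, during which the arm holds its last target. There are 200 camera calls.

## Working session

There is one attempt and no reset: what is moved stays moved. The work goes in short steps, Python scripts to look and compute and a shell command to move; the robot and the scene stay as the last step left them, time stands still between calls to the robot, and variables do not carry over. Pictures are saved under pics/ and viewed, at most 10 in all, crops included, and the job is handed in when it is done.

```bash
mkdir -p pics; python3 - <<'E'
from station import sense, optics
import cv2,numpy as np
s=sense();print(s['time_s'],s['tcp_pos'],np.round(s['ee_rot'],3),s['wrist_force'],s['gripper_width'])
for n in['scene','side']:
    cv2.imwrite(f'pics/{n}0.png',optics.capture(n)[:,:,::-1]);c=optics.get_calibration(n);print(n,np.round(c['camera_matrix'],1).tolist(),np.round(c['camera_from_world'],3).tolist())
E
```

```text
0.0 [ 0.26246477 -0.5665562   0.22146225] [[-0.907 -0.42  -0.001]
 [-0.42   0.907  0.002]
 [ 0.     0.002 -1.   ]] [ 0.32135575  0.36137769 -0.59100359] 0.9990866831301749
scene [[477.7, 0.0, 325.4], [0.0, 477.7, 238.3], [0.0, 0.0, 1.0]] [[-0.882, -0.47, 0.015, 0.528], [-0.343, 0.622, -0.704, 0.299], [0.322, -0.626, -0.71, 0.716], [0.0, 0.0, 0.0, 1.0]]
side [[535.2, 0.0, 320.0], [0.0, 535.2, 236.7], [0.0, 0.0, 1.0]] [[-0.895, -0.446, 0.018, 0.537], [-0.271, 0.512, -0.815, 0.259], [0.355, -0.734, -0.579, 0.961], [0.0, 0.0, 0.0, 1.0]]
```

View pics/scene0.png

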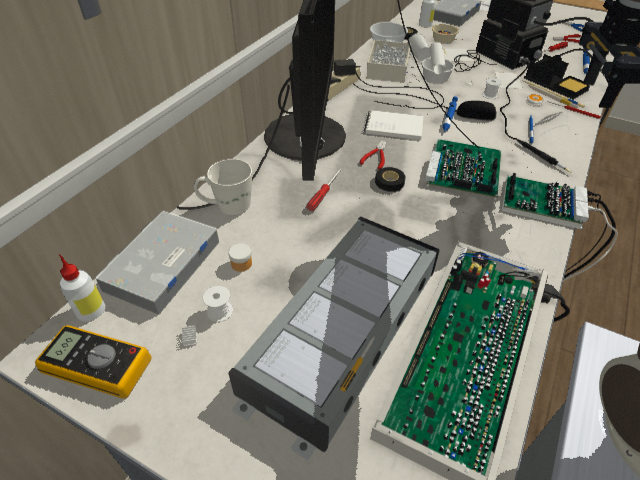

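View pics/side0.png

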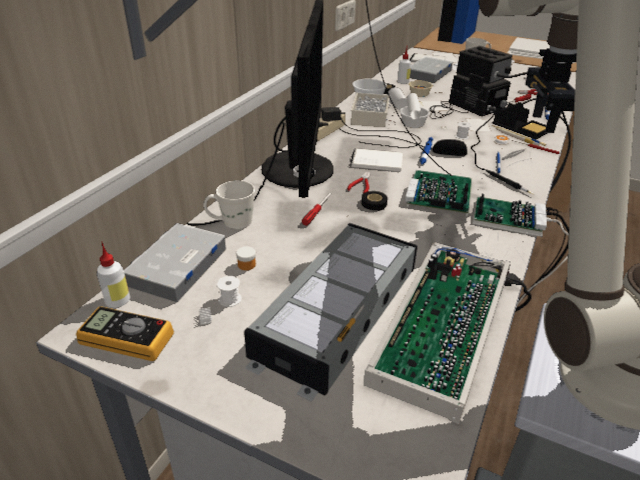

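The scene view shows the box's deck from about (232,372) to (438,247), with four lids. Lid 1 is nearest, around (290,365), and the yellow small driver is at (350,372). I'll extract the lid quads next.

```bash
cat > h.py <<'E'
import numpy as np
from station import optics
def ray(n,px,z):
    c=optics.get_calibration(n);T=np.array(c['camera_from_world']);K=np.array(c['camera_matrix'])
    px=np.atleast_2d(px).astype(float);d=np.c_[px,np.ones(len(px))]@np.linalg.inv(K).T@T[:3,:3]
    o=-T[:3,:3].T@T[:3,3];return o+d*((z-o[2])/d[:,2])[:,None]
def proj(n,p):
    c=optics.get_calibration(n);T=np.array(c['camera_from_world']);K=np.array(c['camera_matrix'])
    q=(np.atleast_2d(p)@T[:3,:3].T+T[:3,3])@K.T;return q[:,:2]/q[:,2:]
E
python3 - <<'E'
import cv2,numpy as np
from h import *
for n,roi in(('scene',(225,210,445,450)),('side',(240,220,425,390))):
    im=cv2.imread(f'pics/{n}0.png');x0,y0,x1,y1=roi
    g=cv2.cvtColor(im,cv2.COLOR_BGR2GRAY)[y0:y1,x0:x1]
    # lids: rectify deck plane
    for t in(130,):
        m=(g>t).astype(np.uint8)
        cs,_=cv2.findContours(m,cv2.RETR_EXTERNAL,cv2.CHAIN_APPROX_SIMPLE)
        for c in cs:
            if cv2.contourArea(c)<400:continue
            b=cv2.boxPoints(cv2.minAreaRect(ray(n,c[:,0]+[x0,y0],.07)[:,:2].astype(np.float32)))
            r=cv2.minAreaRect(b);print(n,t,np.round(r[0],3),np.round(r[1],3),round(r[2],1))
    # top-down rectified picture, 2px/mm... 1 px = 1 mm
    cs=np.array([[.7,.35],[.7,-.25],[.3,-.25],[.3,.35]])
    src=proj(n,np.c_[cs,[.07]*4]).astype(np.float32)
    H=cv2.getPerspectiveTransform(src,np.float32([[0,0],[600,0],[600,400],[0,400]]))
    cv2.imwrite(f'pics/{n}_top.png',cv2.warpPerspective(im,H,(600,400)))
E
```

```text
scene 130 [0.54  0.199] [0.075 0.107] 86.4
scene 130 [0.413 0.09 ] [0.106 0.351] 14.5
scene 130 [ 0.478 -0.03 ] [0.185 0.08 ] 86.5
scene 130 [0.544 0.049] [0.435 0.422] 29.0
side 130 [0.405 0.1  ] [0.121 0.363] 17.5
side 130 [ 0.478 -0.032] [0.18 0.08] 86.7
side 130 [0.537 0.049] [0.424 0.418] 28.0
```

View pics/scene_top.png

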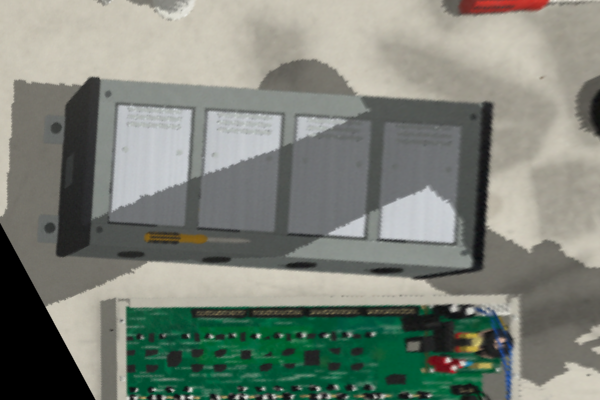

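The rectified view (1 px = 1 mm, x = 0.7 − v/1000, y = 0.35 − u/1000) puts lid 1's centre at (152,166) and lid 4's at (420,183). They are 268.5 mm apart where 270 is expected, and the box yaw is about −3.8°. Pivot 1 is then about (0.5475, 0.197) and pivot 4 about (0.5305, −0.071). The driver lies at u 145–245, on the strip in front of lids 1 and 2.

I'll align the tool with the box, close the fingers and move out.

```bash
python3 -m pendant '[[[-0.35,0.25,0,0.07],[-0.7,0.5,0,0.14],[-1,0.67,0,0.21],[-1,0.67,0,0.25],[-1,0.67,0,0.25]]]' 1; cat >> h.py <<'E'
P1=np.array([.5475,.197]);P4=np.array([.5305,-.071])
ey=(P1-P4)/np.linalg.norm(P1-P4);ex=np.array([ey[1],-ey[0]])
def piv(i):return P4+(P1-P4)*(4-i)/3
def go(i,bx,z,by=0):
    "tool-axis shift (units of 100 mm) to box point bx from pivot i, TCP height z; and turn"
    from station import sense
    s=sense();R=np.array(s['ee_rot']);t=np.r_[piv(i)+bx*ex+by*ey,z]
    y=R[:2,1];a=-np.arctan2(y[0]*ey[1]-y[1]*ey[0],y@ey)
    print('t',round(s['time_s'],2),'tcp',np.round(s['tcp_pos'],4),'F',np.round(s['wrist_force'],1),'shift',np.round(R.T@(t-s['tcp_pos'])*10,3),'turn',round(a/2,3))
E
python3 -c "
from h import *
go(4,.033,.12)"
```

```text
time_s: 0.6
tcp_pos: [0.3258, -0.4633, 0.2224]
ee_rot: [[-0.998, 0.064, -0.0], [0.064, 0.998, 0.0], [0.0, 0.0, -1.0]]
wrist_force: [0.5, -0.3, -0.7]
gripper_width: 0.628
gripper_force: 0.0
t 0.6 tcp [ 0.3258 -0.4633  0.2224] F [ 0.5 -0.3 -0.7] shift [-2.122  4.046  1.025] turn -0.0
```

```bash
python3 -m pendant '[[[-0.25,0.4,0,0],[-0.5,0.8,0,0],[-0.53,1,0,0]]]' >/dev/null; python3 -m pendant '[[[-0.25,0.4,0,0],[-0.5,0.8,0,0],[-0.53,1,0,0]]]' >/dev/null;python3 -m pendant '[[[-0.25,0.4,0,0],[-0.5,0.8,0,0],[-0.53,1,0,0]]]' >/dev/null;python3 -m pendant '[[[-0.25,0.4,0,0],[-0.5,0.8,0,0],[-0.53,1,0,0],[-0.53,1,0,0]]]' >/dev/null;
python3 - <<'E'
from h import *
import cv2
go(4,.033,.12)
cv2.imwrite('pics/w1.png',optics.capture('wrist')[:,:,::-1])
for i in(3,4,5-3):
  print(i,proj('wrist',[np.r_[piv(i)+dx*ex+dy*ey,.07] for dx,dy in((.0475,.04),(.0475,-.04),(-.0745,.04),(-.0745,-.04))]).round(0).tolist())
E
```

```text
t 1.9 tcp [ 0.5641 -0.0775  0.2216] F [-0.7 -0.5  0.3] shift [0.008 0.043 1.016] turn 0.001
3 [[492.0, 242.0], [388.0, 242.0], [510.0, 74.0], [396.0, 74.0]]
4 [[376.0, 242.0], [273.0, 242.0], [382.0, 74.0], [268.0, 74.0]]
2 [[607.0, 242.0], [504.0, 242.0], [638.0, 74.0], [524.0, 74.0]]
```

View pics/w1.png

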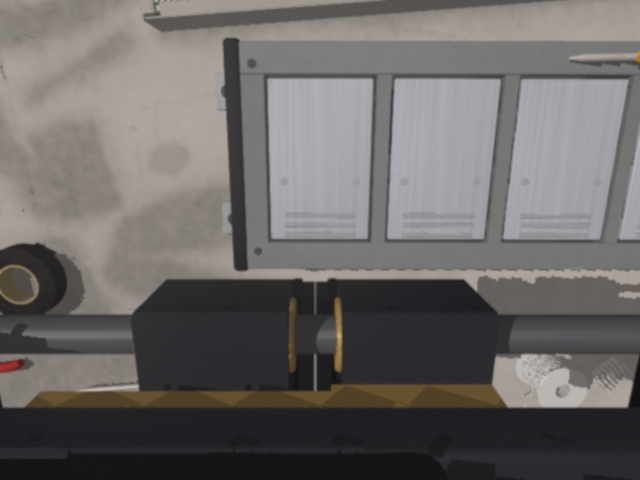

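The wrist view shows lid 4's opening at u 268–372, v 76–240, with the ribs near v 215–235. The prediction agrees within about 3 mm. I'll go down over lid 4's ribs.

```bash
python3 -m pendant '[[[0,0.04,0.5,0],[0,0.04,1,0],[0,0.04,1,0]]]' >/dev/null; python3 -m pendant '[[[0,0,0.3,0],[0,0,0.42,0],[0,0,0.42,0]]]'; python3 -m pendant '[[[0,0,0.04,0],[0,0,0.06,0],[0,0,0.08,0],[0,0,0.08,0]]]'
```

```text
time_s: 2.55
tcp_pos: [0.563, -0.0761, 0.0805]
ee_rot: [[-0.998, 0.067, -0.002], [0.067, 0.998, -0.0], [0.002, -0.001, -1.0]]
wrist_force: [-0.2, 0.3, -0.4]
gripper_width: 0.009
gripper_force: 0.0
time_s: 2.95
tcp_pos: [0.5637, -0.0751, 0.073]
ee_rot: [[-0.998, 0.066, 0.001], [0.066, 0.998, 0.0], [-0.001, 0.0, -1.0]]
wrist_force: [0.5, -0.7, 0.0]
gripper_width: 0.006
gripper_force: 0.0
```

```bash
for k in 1 2 3; do echo -n; done; python3 -m pendant '[[[0,0,0.02,0],[0,0,0.02,0]]]'|grep -E "tcp_pos|force"; python3 -m pendant '[[[0,0,0.02,0],[0,0,0.02,0]]]'|grep -E "tcp_pos|wrist"
```

```text
tcp_pos: [0.5635, -0.0751, 0.0705]
wrist_force: [0.1, -0.8, -1.5]
gripper_force: 0.0
tcp_pos: [0.5637, -0.0751, 0.0701]
wrist_force: [-2.9, 1.0, 8.3]
```

Lid 4 gave 8.3 N with no yield, so it is locked. Next is lid 3, 90 mm to the left.

```bash
python3 -m pendant '[[[0,0,-0.15,0],[0,0.45,-0.15,0],[0,0.9,-0.15,0],[0,0.9,-0.1,0],[0,0.9,-0.02,0],[0,0.9,-0.02,0]]]'|grep -E "tcp_pos|wrist"; python3 -m pendant '[[[0,0,0.02,0],[0,0,0.02,0]]]'|grep -E "tcp_pos|wrist";python3 -c "
from h import *
go(3,.033,.07)"
```

```text
tcp_pos: [0.5696, 0.0145, 0.0702]
wrist_force: [0.5, -1.4, 0.6]
tcp_pos: [0.5696, 0.0143, 0.0701]
wrist_force: [-4.4, 4.0, 11.1]
t 4.15 tcp [0.5696 0.0143 0.0701] F [-4.4  4.  11.1] shift [0.006 0.019 0.001] turn -0.002
```

Lid 3 is locked too, at 11 N with no yield. Lid 2 next.

```bash
python3 -m pendant '[[[0,0,-0.15,0],[0,0.45,-0.15,0],[0,0.91,-0.15,0],[0,0.91,-0.1,0],[0,0.91,-0.02,0],[0,0.91,-0.02,0]]]'|grep -E "tcp_pos|wrist"; python3 -m pendant '[[[0,0,0.02,0],[0,0,0.02,0]]]'|grep -E "tcp_pos|wrist";python3 -c "
from h import *
go(2,.033,.07)"
```

```text
tcp_pos: [0.5746, 0.1039, 0.069]
wrist_force: [-0.8, -0.7, 0.7]
tcp_pos: [0.5752, 0.1041, 0.0682]
wrist_force: [-0.6, -0.3, 0.3]
t 4.95 tcp [0.5752 0.1041 0.0682] F [-0.6 -0.3  0.3] shift [ 0.005  0.015 -0.018] turn -0.002
```

Lid 2 gives way: the tip is at 68.2 mm with almost no force. I'll press on.

```bash
python3 -m pendant '[[[0,0,0.03,0],[0,0,0.06,0],[0,0,0.09,0],[0,0,0.09,0]]]'|grep -E "tcp_pos|wrist"; python3 -m pendant '[[[0,0,0.03,0],[0,0,0.06,0],[0,0,0.09,0],[0,0,0.09,0]]]'|grep -E "tcp_pos|wrist"
python3 -m pendant '[[[0,0,0.02,0],[0,0,0.04,0],[0,0,0.06,0],[0,0,0.06,0]]]'|grep -E "tcp_pos|wrist"
python3 - <<'E'
from h import *
import cv2
cv2.imwrite('pics/s2.png',cv2.resize(optics.capture('scene')[200:450,200:460,::-1],None,fx=2.3,fy=2.3))
E
```

```text
tcp_pos: [0.5756, 0.1054, 0.0592]
wrist_force: [0.2, -0.5, 2.1]
tcp_pos: [0.5756, 0.1057, 0.05]
wrist_force: [0.2, 0.7, 1.2]
tcp_pos: [0.5754, 0.1054, 0.0442]
wrist_force: [0.8, 0.6, 1.1]
```

View pics/s2.png

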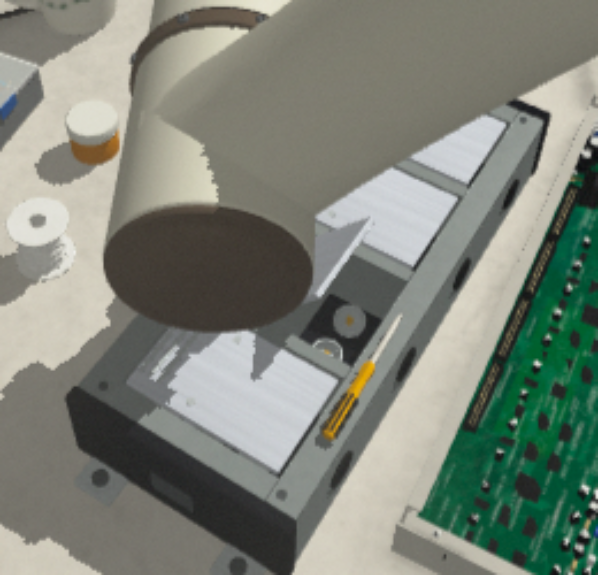

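The crop shows lid 2 tipped steeply, roughly 45–50°. Its near edge is raised at about (370,220) and the sockets show at (340,330). Now I go up, back over the lid and down in front of its near edge.

```bash
python3 -m pendant '[[[0,0,-0.3,0],[0,0,-0.6,0],[0,0,-1,0],[0,0,-1,0]]]'|grep -E "wrist"; python3 -m pendant '[[[0,0,-0.3,0],[0.4,0,-0.3,0],[0.8,0,-0.3,0],[1,0,-0.3,0],[1,0,-0.3,0]]]'|grep -E "tcp_pos|wrist"
python3 - <<'E'
from h import *
import cv2
go(2,-.085,.095)
cv2.imwrite('pics/s3.png',cv2.resize(optics.capture('scene')[200:450,200:460,::-1],None,fx=2.3,fy=2.3))
E
```

```text
wrist_force: [-0.3, 0.3, 0.5]
tcp_pos: [0.4727, 0.1115, 0.1742]
wrist_force: [0.3, 0.4, -0.5]
t 7.1 tcp [0.4727 0.1115 0.1742] F [ 0.3  0.4 -0.5] shift [0.156 0.005 0.793] turn -0.001
```

View pics/s3.png

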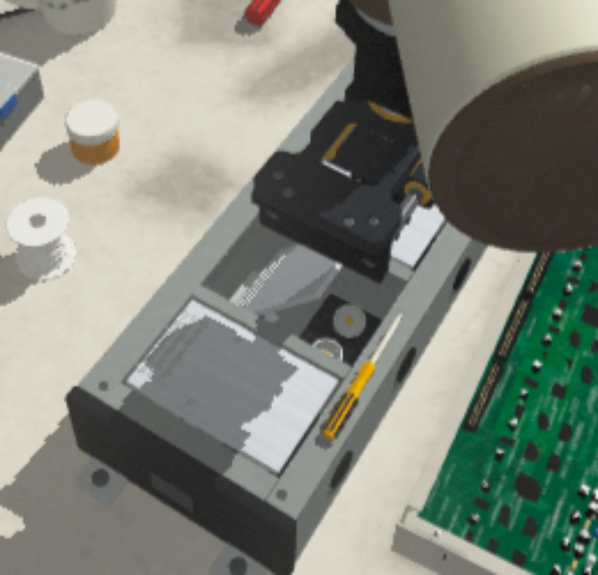

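Lid 2 stays tipped, with its edges from (235,300) to (335,260), and the driver hasn't moved. I'll go down and push away from the robot.

```bash
python3 -m pendant '[[[0.16,0,0,0],[0.16,0,0.4,0],[0.16,0,0.77,0],[0.16,0,0.77,0]]]'|grep -E "tcp_pos|wrist"; python3 -m pendant '[[[-0.12,0,0,0],[-0.24,0,0,0],[-0.36,0,0,0],[-0.36,0,0,0]]]'|grep -E "tcp_pos|wrist"
python3 -m pendant '[[[-0.07,0,0,0],[-0.14,0,0,0],[-0.2,0,0,0],[-0.2,0,0,0]]]'|grep -E "tcp_pos|wrist"
python3 -c "
from h import *
go(2,0,.1)"
```

```text
tcp_pos: [0.4572, 0.1113, 0.0932]
wrist_force: [-0.3, -0.5, -1.2]
tcp_pos: [0.4987, 0.1112, 0.0987]
wrist_force: [-0.3, 0.6, 0.2]
tcp_pos: [0.5166, 0.1095, 0.0976]
wrist_force: [-0.8, -0.0, 0.1]
t 8.35 tcp [0.5166 0.1095 0.0976] F [-0.8 -0.   0.1] shift [-0.253 -0.002 -0.024] turn -0.002
```

```bash
python3 -m pendant '[[[-0.04,0,0,0],[-0.08,0,0,0],[-0.12,0,0,0],[-0.12,0,0,0]]]'|grep -E "tcp_pos|wrist"; python3 -m pendant '[[[-0.03,0,0,0],[-0.05,0,0,0],[-0.05,0,0,0]]]'|grep -E "tcp_pos|wrist"
python3 - <<'E'
from h import *
import cv2
go(2,0,.1)
cv2.imwrite('pics/s4.png',cv2.resize(optics.capture('scene')[200:450,200:460,::-1],None,fx=2.3,fy=2.3))
E
```

```text
tcp_pos: [0.5283, 0.1087, 0.0975]
wrist_force: [-0.1, -0.7, 0.4]
tcp_pos: [0.5327, 0.1082, 0.0975]
wrist_force: [-0.8, 0.4, 0.6]
t 9.05 tcp [0.5327 0.1082 0.0975] F [-0.8  0.4  0.6] shift [-0.092  0.    -0.025] turn -0.001
```

View pics/s4.png

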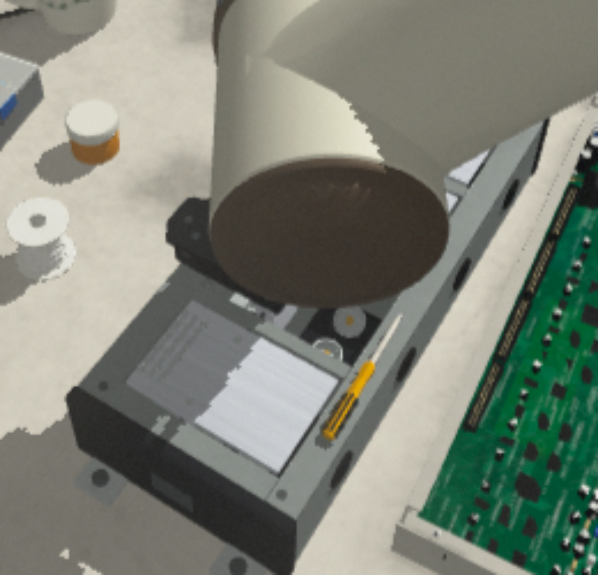

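The arm hides the lid in this view. I'll push a few mm more, then back off and check with all three cameras if needed.

```bash
python3 -m pendant '[[[-0.02,0,0,0],[-0.04,0,0,0],[-0.04,0,0,0]]]'|grep -E "tcp_pos|wrist"; python3 -m pendant '[[[0.3,0,0,0],[0.7,0,0,0],[1,0,0,0],[1,0,0,0]]]'|grep -E "tcp_pos|wrist"; python3 -m pendant '[[[0,0,-0.5,0],[0,0,-0.9,0],[0,0,-0.9,0]]]'|grep -E "tcp_pos|wrist"; 
python3 - <<'E'
from h import *
import cv2
im=[cv2.resize(optics.capture(n)[:,:,::-1],(400,300)) if n=='wrist' else cv2.resize(optics.capture(n)[200:440,180:500,::-1],(400,300)) for n in('scene','side','wrist')]
im.append(im[0]*0)
cv2.imwrite('pics/s5.png',np.vstack([np.hstack(im[:2]),np.hstack(im[2:])]))
E
```

```text
tcp_pos: [0.5366, 0.108, 0.0973]
wrist_force: [-1.8, 0.5, -0.2]
tcp_pos: [0.4338, 0.1139, 0.0977]
wrist_force: [0.1, -0.2, 0.5]
tcp_pos: [0.4416, 0.1168, 0.1938]
wrist_force: [0.4, 0.7, 0.6]
```

View pics/s5.png

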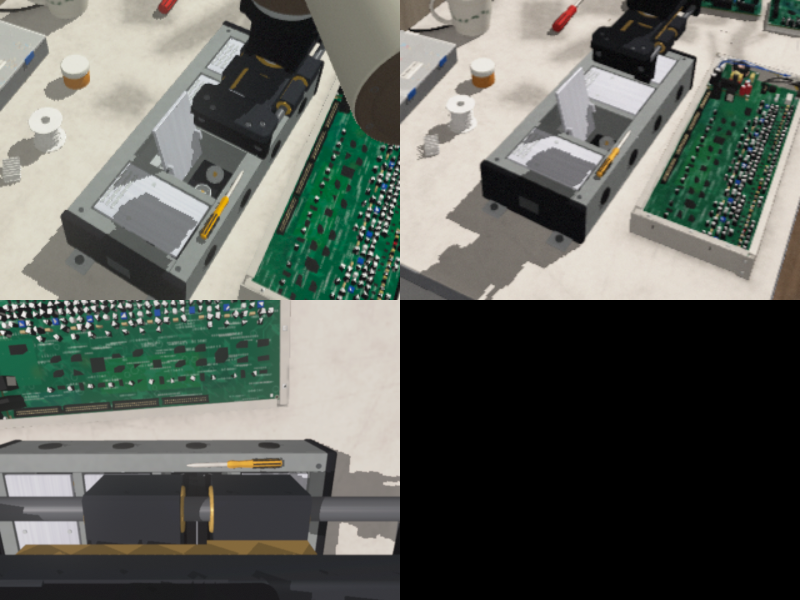

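Lid 2 now stands up, with its top edge running from (155,125) to (187,92) in the scene crop, and the driver is where it was. I'll check the angle by projecting that edge.

```bash
python3 - <<'E'
from h import *
print('seen',[[180+.8*155,200+.8*125],[180+.8*187,200+.8*92]])
for a in(1.3,1.45,1.57,1.7,1.85,2.0):
    print(a,proj('scene',[np.r_[piv(2)-.072*np.cos(a)*ex+b*ey,.07+.072*np.sin(a)] for b in(.0375,-.0375)]).round(0).tolist())
go(2,-.1,.2)
E
```

```text
seen [[304.0, 300.0], [329.6, 273.6]]
1.3 [[324.0, 315.0], [349.0, 281.0]]
1.45 [[318.0, 311.0], [344.0, 277.0]]
1.57 [[313.0, 308.0], [339.0, 275.0]]
1.7 [[307.0, 305.0], [334.0, 273.0]]
1.85 [[301.0, 303.0], [328.0, 271.0]]
2.0 [[296.0, 302.0], [322.0, 270.0]]
t 10.25 tcp [0.4371 0.1146 0.1874] F [-0.2  0.3 -0.2] shift [-0.049 -0.003 -0.126] turn -0.002
```

The lid is at about 1.8 rad, well past 1.45, and the gripper is clear of everything. I'm handing in.

```bash
python3 -m pendant '[[[0,0,0,0],[0,0,0,0],[0,0,0,0]]]'|grep wrist; python3 -c "
from station import r
print(r.finish_job())"
```

```text
wrist_force: [-0.3, 0.0, 0.7]
the job is handed in; nothing more can be done
None
```

Lid 2 was the free one: it now leans back open at about 1.8 rad (judged from the camera view), lids 3 and 4 were locked and lid 1 was never pressed, the loose things lie where they were as far as the pictures show, and the job is handed in with no verdict returned.

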